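# Arm the jeweller's laser welder with its key

## Task

Take the black-handled key out of the wooden bur block, put it into the key switch on the sloping panel of the laser welder's control unit, push it fully in against the spring and turn it clockwise as far as it goes, to on. Leave the key in the switch, let go of it, and do not disturb the dish, the file or the jar.

Things in the scene. Friction and masses are not known exactly. Their poses are not given: they have to be found in the camera images.
- key: Loose 40 g key, 52 mm long. Origin: middle of the tip's end; z runs from tip to handle. Steel cross-bar 18 mm along x, 5 along y, z 0-5; shank 4.8 mm thick to z 14.5; round collar 25 mm across, z 14.5-18; flat black handle, z 18-52. Half a turn about z changes nothing. Starts upright, collar resting on the bur block, origin 15.5 mm above the bench.
- key_handle (a point): Centre of the key's flat black plastic handle, 35 mm above the key's origin along its z; the handle is 28 mm wide (key's x), 10 mm thick (key's y), 34 mm tall. Its axes are the key's.
- bur_block: Fixed wooden block 110 x 56 x 30 mm. Origin: on the bench under the centre of the key slot (21.5 mm along x, 8 along y, 20 deep, opening in the top; the key sits loosely, up to 1 mm and a few degrees off). It reaches 28 mm behind and 82 mm ahead of the origin along x; thin burs stand up to 35 mm above its top, 48 to 68 mm ahead. It and the dish may swap places.
- switch_base: Fixed dark mounting plate 56 x 64 mm on the sloping panel, carrying a square key switch 50 x 50 mm, 26 tall. Origin: plate's centre, on the panel; z, the key's axis, points out of the panel, 32 degrees from vertical, leaning to the front; x up the slope, y to the left facing the panel. The switch is clamped up to 4 mm off centre to either side along y, which is not reported: look or feel for it.
- key_slot (a point): Point 26 mm above the mounting plate's origin along z, level with the switch's steel face; axes as the plate's. The slot's mouth (20 mm along x, 7 along y, chamfered 1 mm, through the 6 mm thick face) is centred here but for the up to 4 mm along y. The key turns only with its bar wholly below the face plate: key's origin 11 to 14.5 mm below the mouth; there the collar stops.
- key_seat (a point): Point 11 mm below point key_slot along z: where the key's origin lies (but for the switch's up to 4 mm along y) when the key is turned and let go, lifted by the spring, its bar caught under the face plate. The spring plunger meets the key's tip 9 mm below the mouth, pushing with about 3 N, rising to about 8 N at 14.5 mm, where the collar stops on the plate.
- switch_rotor (a joint): Rotor under the face plate that the key's bar turns, rad: 0 off (bar along the slot), 1.2 on, at a hard stop; grows clockwise when facing the panel (negative about the mounting plate's z). Dry friction about 0.05 N m: it stays where it is left. The bar has about 0.1 rad of play in it either way.
- console: Fixed control unit of the laser welder, 240 mm deep (x), 260 wide (y), 111 tall; origin at the centre of its underside. Front at -x: a lip 30 mm high, from which the panel rises at 32 degrees to the flat top. The mounting plate's centre is 56 mm in front of the centre, 30 mm to +y, 70 mm above the bench. A mushroom button 26 mm tall stands on the panel 122 mm to the plate's right.
- dish: Loose white ceramic dish, 80 mm across, 30 mm tall; origin under its centre. Bystander. It and the bur block may swap places.
- bench_file: Loose file with a wooden handle, 175 mm long along x, 18 mm thick, lying on the bench; origin under the middle. Bystander.
- jar: Loose amber glass jar with black cap, 56 mm across, 60 mm tall; origin under its centre. Bystander.
Not all that is in view belongs to the job. Of the things that look like the key, the smallest one is meant.

How it is judged:
By the outcome, as a careful person would: the job done as asked, in the order asked, and still so for the second after the job is handed in, with the robot touching nothing.
It also fails if it takes over 64 s, if anything falls off the work surface, if the arm or the gripper's body presses on something with over 40 N, if the wrist force passes 120 N, or if a joint passes its speed limit or range.

## Robot

A 7-joint arm with a two-finger parallel gripper is mounted at the origin on the work surface. World frame = base frame: x ahead of the robot, y to its left, z up, the work surface at z = 0. Lengths are in mm, angles in rad, forces in N, time in s.
With the tool pointing down it reaches from about 400 to 875 mm from the base axis. Payload 4.4 kg.
Tool frame: the origin (TCP) lies midway between the tips of the shut fingers; the grasp point (between the pads) lies 19 mm behind it (ctrl.grip_point_offset is the distance from the TCP to the grasp point, in mm); z points along the fingers, x is the direction in which the jaws open and shut, and the axes are right-handed (so a half turn about z gives the same grasp; the last joint's range is limited). The gripper opens to 85 mm and grips with 20 to 120 N. Pads are 22 mm wide; open, the fingers measure 114 mm over their backs; the gripper's body (76 mm by 85 mm) begins 54 mm behind the grasp point. The pads swing forward as they close: fully open they stand 13 mm farther back than shut.
Start: joints at [1.264, 0.628, 0.038, 1.517, -0.027, 0.996, -0.02], TCP at [155.039, -631.253, 231.313] pointing down, gripper open.
Joint ranges: [-3.06, 3.06], [-0.37, 2.12], [-1.25, 1.32], [0.18, 2.47], [-1.1, 4.24], [0.23, 1.98], [-2.94, 2.94]. Speed limits (rad/s): [2.57, 2.57, 3.14, 3.14, 3.14, 3.14, 3.14].

## Interface

Orientations are given as [roll, pitch, yaw] about the fixed x, y, z axes, in that order (R = Rz(yaw) Ry(pitch) Rx(roll)).
In Python, from cell import ctrl, viewer gives the robot as it stands.
- The arm moves only by the tool apply_moves, never from a script. Its argument "series" is a list that holds one entry, the list of rows, each a list of 6 numbers: the shift along the tool's x, y, z normalised to -1 to 1, where 1 is 50 mm, then the turn, a rotation vector about the tool's x, y, z normalised to -1 to 1, where 1 is 6 degrees. In form: [[[tx, ty, tz, rx, ry, rz], ...]]. A call has exactly 5 rows; each row shifts and turns the commanded pose from where the row before left it, along the tool's axes as they then stand; what a row does not reach is not made up. A row lasts 1/8 s, in which the tool goes at most 62.5 mm and 10.7 degrees, less where a joint would pass 70% of its speed; a pose out of reach is approached as far as the arm can. A call with a number of a shift or a turn outside -1 to 1 is refused whole. A call with a gripper value outside its range is refused whole. "claw" is the gripper command: -1 is shut, 1 is fully open, values between are in proportion, set as the call begins (left out, the last holds). The fingers move at their own pace and stop on an object; the grip force is fixed at half the most. Time passes only in rows, so rows that do not move let the fingers close, or fill a call up. It gives the time, the measured TCP pose, the force and the opening at its end, in the units of the state.
- ctrl.read_state(): the state, without advancing time (a new reading comes with each control period).
- viewer.get_image(name): name is "scene" or "top"; returns the picture (400x640x3 uint8, blue, green, red); there is no depth.
- viewer.camera_info(name): a dict with "K" (3x3 intrinsics, pixels), "R" (3x3) and "t" (3): a world point X has camera coordinates R X + t. Camera axes: x right, y down, z forward; pixel columns grow to the right and rows downward; lengths in mm; the calibration is good to about 2 mm. A picture is of the moment at which its call begins. camera_info takes no time and is no camera call.
- ctrl.finish_job(): hands the job in, once; it reports no verdict.
Trained networks look in the newest picture that a camera, given by its name, has taken for a name from the list of things; names that differ only in an ending like _2 or _b are one class to them, and where a whole thing is asked for, a point or a joint stands for the part that bears it (a point fixed in the world has none). Each returns a list of dicts, best first, with "score" (0 to 1); they miss things now and then, are a little off and sometimes report something else, mostly with a low value. They report only what shows in the picture. A call takes as long as a camera call. They do not tell look-alikes from the thing itself.
- viewer.find_in(camera, label): "location" ([column, row] as shares, 0 to 1, of the picture: columns of its width, rows of its height, amid what is visible of it).
The state is a dict: "clock": time; "qpos": joint angles; "qd": joint speeds; "tau": joint torques, N m; "eef_pos": TCP position; "tool_rot": TCP orientation; "force": force on the tool from outside, world axes, zero at the start; "torque": the same for the moment, N m; "width": finger opening in mm.
Only numpy, scipy, OpenCV 4.12 (cv2) and the standard library are available. Lean on these libraries where they do the work, as an engineer would, in place of code of your own. Each camera call takes 0.05 s, during which the arm holds its last target. There are 200 camera calls.

## Working session

There is one attempt and no reset: what is moved stays moved. The work goes in short steps, Python scripts to look and compute and a tool call to move; the robot and the scene stay as the last step left them, time stands still between calls to the robot, and variables do not carry over. Pictures are saved under pics/ and viewed, about 8 in all and at most 12, crops included, and the job is handed in when it is done.

Besides the shell and the picture viewer there is one more tool, called as name(argument=value, ...), one argument or row to a line, values as JSON. apply_moves: Moves the arm, as the interface text tells. Scaled input: -1 to 1 covers 50 mm each way for a shift and 6 degrees each way for a turn. Its arguments: {"type":"object","properties":{"series":{"type":"array","items":{"type":"array","items":{"type":"array","items":{"type":"number"}}}},"claw":{"type":"number"}},"required":["series"]}

```bash
mkdir -p pics; ls
python3 - <<'E'
from cell import ctrl, viewer
import cv2,numpy as np
for n in("scene","top"):
    cv2.imwrite(f"pics/{n}0.png",viewer.get_image(n))
    c=viewer.camera_info(n);print(n,np.round(c["K"],1).tolist(),np.round(c["R"],4).tolist(),np.round(c["t"],1).tolist())
    for l in("key","key_handle","bur_block","switch_base","dish","console","bench_file","jar"):
        print(l,[(round(d["location"][0]*640),round(d["location"][1]*400),round(d["score"],2)) for d in viewer.find_in(n,l)[:4]])
print(ctrl.read_state())
E
```

```text
pics
scene [[452.0, 0.0, 315.3], [0.0, 452.0, 200.9], [0.0, 0.0, 1.0]] [[-0.8898, 0.4564, -0.0048], [0.3609, 0.6972, -0.6194], [-0.2793, -0.5529, -0.785]] [438.9, -194.1, 1166.0]
key [(422, 223, 0.88), (438, 256, 0.81), (378, 242, 0.8)]
key_handle [(441, 254, 0.87), (419, 222, 0.81), (378, 242, 0.51)]
bur_block [(243, 157, 0.43)]
switch_base [(244, 158, 0.75), (299, 302, 0.18)]
dish [(428, 324, 0.59)]
console [(212, 160, 0.65)]
bench_file [(300, 299, 0.8)]
jar [(348, 194, 0.65)]
top [[489.8, 0.0, 328.6], [0.0, 489.8, 198.7], [0.0, 0.0, 1.0]] [[-0.0124, -0.9998, -0.0152], [-0.9973, 0.0134, -0.0716], [0.0718, 0.0142, -0.9973]] [110.8, 501.9, 1093.0]
key [(254, 264, 0.78), (290, 263, 0.73), (282, 220, 0.54)]
key_handle [(289, 268, 0.56), (253, 268, 0.52)]
bur_block [(289, 208, 0.85)]
switch_base [(426, 142, 0.67)]
dish [(206, 218, 0.7)]
console [(451, 119, 0.93)]
bench_file [(272, 141, 0.81)]
jar [(354, 226, 0.81)]
{'clock': 0.9, 'qpos': array([ 1.26420214,  0.62836979,  0.03848338,  1.51741955, -0.02704477,
        0.99628947, -0.01999851]), 'qd': array([-0.000101  ,  0.00029715,  0.00023977, -0.0008096 ,  0.00096025,
        0.00057422,  0.00105098]), 'tau': array([ 2.03362802e-04, -5.63254952e+01,  1.22642521e+00, -1.93780446e+01,
        1.12170845e-02,  1.47935734e-03,  1.33751271e-05]), 'eef_pos': array([ 155.05862774, -631.2437788 ,  231.32642597]), 'tool_rot': array([-3.14150727e+00, -2.99281320e-05, -1.33003698e+00]), 'force': array([ 0.64989856,  0.01452676, -0.26605697]), 'torque': array([ 0.02668474, -0.02758128, -0.02499643]), 'width': 85.57549400600266}
```

View both.

Run:
```python
import cv2,numpy as np
a=cv2.imread("pics/scene0.png");b=cv2.imread("pics/top0.png")
cv2.imwrite("pics/a.png",cv2.resize(a[120:350,150:520],None,fx=2.1,fy=2.1,interpolation=cv2.INTER_CUBIC))
cv2.imwrite("pics/b.png",cv2.resize(b[50:310,150:540],None,fx=2.05,fy=2.05,interpolation=cv2.INTER_CUBIC))
```

```text
(no output)
```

View pics/a.png

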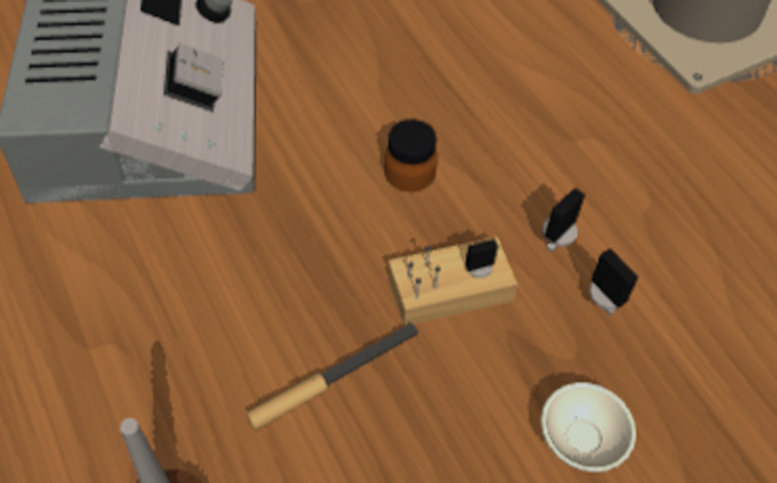

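View pics/b.png

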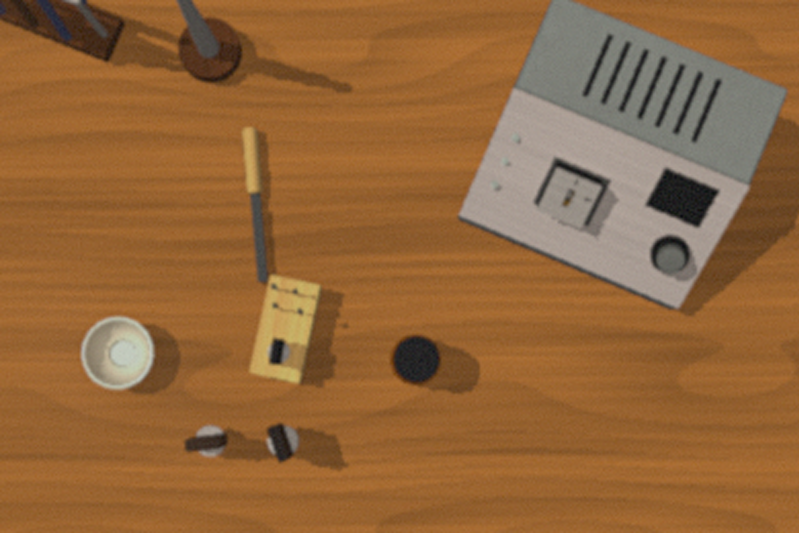

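Three key-like things in the scene picture: (378,242) standing in the bur block, (419,222) and (440,254) standing loose on the bench. The two loose ones are larger and not in the block, so the one meant is the one in the block. In the top view it is at about (285,221), and the switch is at about (428,146). I'll confirm with an enlarged crop.

```bash
cat > crop.py <<'E'
import cv2,numpy as np
def crop(img,c0,r0,w,h,f):
    o=cv2.resize(img[r0:r0+h,c0:c0+w],None,fx=f,fy=f,interpolation=cv2.INTER_CUBIC)
    for c in range(-(-c0//10)*10,c0+w,10):
        x=int((c-c0+.5)*f);cv2.line(o,(x,0),(x,5),(0,0,255),1);cv2.putText(o,str(c),(x-8,14),0,.3,(0,255,255),1)
    for r in range(-(-r0//10)*10,r0+h,10):
        y=int((r-r0+.5)*f);cv2.line(o,(0,y),(5,y),(0,0,255),1);cv2.putText(o,str(r),(6,y+3),0,.3,(0,255,255),1)
    return o
E
python3 - <<'E'
import cv2,numpy as np
from crop import crop
a=cv2.imread("pics/scene0.png");b=cv2.imread("pics/top0.png")
t=np.hstack([crop(b,264,180,50,60,6),crop(a,330,225,80,60,6)])[:, :780]
u=np.hstack([crop(b,406,122,48,40,8),crop(a,222,135,48,40,8)])
w=780
u=cv2.copyMakeBorder(u,0,0,0,max(0,w-u.shape[1]),0)[:240,:w] if u.shape[1]<w else u[:240,:w]
cv2.imwrite("pics/c.png",np.vstack([t,u]))
E
```

```text
(no output)
```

View pics/c.png

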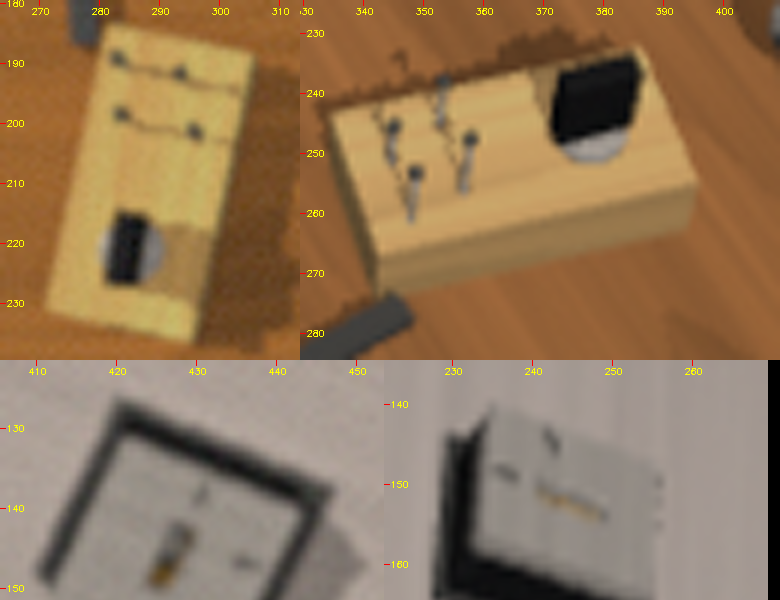

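The crop confirms it: the small key stands upright in the block's slot. Its handle is at (284,221) in the top view and (378,242) in the scene view. The slot mouth is at about (427,145.7) in the top view and (245.3,152.8) in the scene view.

```bash
cat > geo.py <<'E'
import numpy as np
from cell import viewer
from scipy.optimize import least_squares
C={n:viewer.camera_info(n) for n in("scene","top")}
def proj(n,X):
    c=C[n];p=(np.atleast_2d(X)@np.array(c["R"]).T+np.ravel(c["t"]))@np.array(c["K"]).T
    return p[:,:2]/p[:,2:]
def tri(obs,x0=(500,0,50)):
    f=lambda X:np.concatenate([(proj(n,X)[0]-p) for n,p in obs.items()])
    s=least_squares(f,x0);return s.x,s.fun
def fitpose(obs,x0):
    # obs: list (cam, local xyz, pixel); pose x,y,yaw on bench
    def f(q):
        c,s=np.cos(q[2]),np.sin(q[2]);R=np.array([[c,-s,0],[s,c,0],[0,0,1]])
        return np.concatenate([proj(n,R@np.array(l)+[q[0],q[1],0])[0]-p for n,l,p in obs])
    return least_squares(f,x0,x_scale=[1,1,.01],loss="soft_l1")
E
python3 - <<'E'
from geo import *
np.set_printoptions(precision=2,suppress=True)
B=[("top",(82,28,30),(280.5,184)),("top",(82,-28,30),(305.5,188.5)),("top",(-28,-28,30),(295.5,236.5)),("top",(-28,28,30),(271,231)),
("scene",(82,-28,30),(334,243.5)),("scene",(82,28,30),(342,266)),("scene",(-28,28,30),(395.5,255)),("scene",(-28,-28,30),(386.5,232.5))]
s=fitpose(B,[450,90,-.2]);print("block",s.x,s.fun.reshape(-1,2).tolist())
q=s.x;c_,s_=np.cos(q[2]),np.sin(q[2])
for n in C: print(n,"upright key: handle top",proj(n,[q[0],q[1],67.5]),"handle ctr",proj(n,[q[0],q[1],50.5]),"collar",proj(n,[q[0],q[1],33.5]))
K=[("top",(120,130,111),(420.7,50)),("top",(120,-130,111),(533.4,94.9)),("top",(9.6,130,111),(401.7,92.9)),("top",(9.6,-130,111),(514.9,140.2)),("top",(-120,130,30),(374.4,155.4)),("top",(-120,-130,30),(481.7,199.8)),
("scene",(9.6,130,111),(199.5,188.1)),("scene",(-120,130,30),(267.6,209))]
s=fitpose(K,[650,-150,-.35]);print("console",s.x,s.fun.reshape(-1,2).tolist())
x,y,w=s.x
th=np.radians(32);Rz=np.array([[np.cos(w),-np.sin(w),0],[np.sin(w),np.cos(w),0],[0,0,1]])
px=Rz@[np.cos(th),0,np.sin(th)];py=Rz@[0,1,0];pz=np.cross(px,py)
o=Rz@[-56,30,0]+[x,y,70];sl=o+26*pz
print("slot nominal",sl,"px",px,"py",py,"pz",pz)
for n in C: print(n,proj(n,sl),proj(n,sl+10*px),proj(n,sl-10*px))
X,r=tri({"top":(427,145.7),"scene":(245.3,152.8)});print("slot tri",X,r,"in plate",(X-sl)@px,(X-sl)@py,(X-sl)@pz)
print("collar tri",tri({"top":(286,221.5),"scene":(379.5,248)}),"handle",tri({"top":(284,221),"scene":(378.5,241)}))
E
```

```text
block [453.87 200.23  -0.23] [[1.3747444512421794, -1.2865709562433096], [0.5991093747366563, -0.5872914558456159], [0.04059695457868884, -0.7229104647134648], [0.17012257738679182, -0.5301948424541081], [1.1235522145772734, -0.12057858647239073], [0.9864663661396094, 0.9821223213700137], [0.9934706984678314, -0.13650085102037224], [0.323239214159571, -0.3820480763834837]]
scene upright key: handle top [[380.39 235.74]] handle ctr [[379.46 240.58]] collar [[378.55 245.26]]
top upright key: handle top [[284.3  220.43]] handle ctr [[285.12 220.64]] collar [[285.91 220.85]]
console [ 657.74 -165.95   -0.42] [[0.14506156604988973, -4.738565501665377], [1.8530009428618541, -2.002132553330142], [-1.20829244121569, -0.761323367892544], [0.5159045219279506, 0.3891084149313997], [-1.067788883195135, -1.187697266301086], [-1.3835607839035333, 0.25798674581432124], [3.188981930333938, -6.575812594704928], [3.144254234220398, -5.3703232212728835]]
slot nominal [ 606.49 -109.89   92.05] px [ 0.77 -0.35  0.53] py [0.41 0.91 0.  ] pz [-0.48  0.22  0.85]
scene [[245.84 150.96]] [[241.62 149.39]] [[250.03 152.52]]
top [[428.05 146.56]] [[430.07 142.49]] [[426.05 150.6 ]]
slot tri [ 608.88 -108.27   88.96] [-0.01  0.02 -0.03 -0.  ] in plate -0.3539782659795754 2.4648822776965678 -3.4211882766298474
collar tri (array([452.01, 201.52,  23.94]), array([-0.22,  0.29, -0.33, -0.04])) handle (array([454.82, 201.35,  50.8 ]), array([ 0.59, -0.78,  0.87,  0.1 ]))
```

```bash
cat > plan.py <<'E'
import numpy as np
from scipy.spatial.transform import Rotation as Ro
def rows(poses):
    """poses: list of (pos, Rotation). returns rounded rows, integrated with rounding"""
    p,R=np.array(poses[0][0],float),poses[0][1];out=[]
    for q,S in poses[1:]:
        t=np.round(R.inv().apply(np.array(q)-p)/50,3);r=np.round(np.degrees((R.inv()*S).as_rotvec())/6,3)
        out.append([*t.tolist(),*r.tolist()]);p=p+R.apply(t*50);R=R*Ro.from_rotvec(np.radians(r*6))
    return out
def show(o):
    for i in range(0,len(o),5):print(str(o[i:i+5]).replace(" ",""))
def yawR(y):return Ro.from_euler("xyz",[np.pi,0,y])
def line(p0,R0,p1,R1,n):
    d=(R0.inv()*R1).as_rotvec()
    return [(np.array(p0)+(np.array(p1)-p0)*k/n,R0*Ro.from_rotvec(d*k/n)) for k in range(n+1)]
E
python3 - <<'E'
from plan import *
P=[]
a0,a1=np.arctan2(-631.25,155.05),np.arctan2(200.5,454);r0,r1=650,np.hypot(454,200.5)
for k in range(31):
    u=k/30;a=a0+(a1-a0)*u;r=r0+(r1-r0)*u
    P.append(([r*np.cos(a),r*np.sin(a),231.3-81*max(0,(u-.7)/.3)],yawR(-1.33+u*(1.341+1.33))))
show(rows(P))
E
```

```text
[[-0.124,-0.75,-0.0,0.0,0.0,-0.85],[-0.102,-0.748,-0.0,-0.0,0.0,-0.85],[-0.078,-0.744,-0.0,-0.0,0.0,-0.851],[-0.055,-0.741,-0.0,-0.0,0.0,-0.85],[-0.034,-0.736,-0.0,-0.0,0.0,-0.85]]
[[-0.011,-0.73,-0.0,-0.0,0.0,-0.85],[0.01,-0.725,-0.0,-0.0,0.0,-0.85],[0.032,-0.719,-0.0,-0.0,0.0,-0.851],[0.052,-0.711,-0.0,-0.0,0.0,-0.85],[0.073,-0.703,-0.0,-0.0,0.0,-0.85]]
[[0.092,-0.696,-0.0,-0.0,0.0,-0.85],[0.113,-0.686,-0.0,-0.0,0.0,-0.85],[0.131,-0.677,-0.0,-0.0,0.0,-0.851],[0.15,-0.667,-0.0,-0.0,0.0,-0.85],[0.169,-0.656,-0.0,-0.0,0.0,-0.85]]
[[0.185,-0.646,-0.0,-0.0,0.0,-0.85],[0.204,-0.634,-0.0,-0.0,0.0,-0.85],[0.219,-0.623,-0.0,-0.0,0.0,-0.851],[0.236,-0.61,-0.0,-0.0,0.0,-0.85],[0.251,-0.597,-0.0,-0.0,0.0,-0.85]]
[[0.267,-0.585,-0.0,-0.0,0.0,-0.85],[0.28,-0.571,0.18,-0.0,0.0,-0.851],[0.295,-0.558,0.18,-0.0,0.0,-0.85],[0.308,-0.543,0.18,-0.0,0.0,-0.85],[0.321,-0.53,0.18,-0.0,0.0,-0.85]]
[[0.333,-0.514,0.18,-0.0,0.0,-0.85],[0.344,-0.5,0.18,-0.0,0.0,-0.851],[0.355,-0.485,0.18,-0.0,0.0,-0.85],[0.366,-0.47,0.18,-0.0,0.0,-0.85],[0.376,-0.455,0.18,-0.0,0.0,-0.85]]
```

apply_moves(
  series=[
    [[-0.12,-0.75,0,0,0,-0.85],[-0.1,-0.75,0,0,0,-0.85],[-0.08,-0.74,0,0,0,-0.85],[-0.06,-0.74,0,0,0,-0.85],[-0.03,-0.74,0,0,0,-0.85]],
  ],
  claw=0,
)

```text
clock: 1.52
eef_pos: [317.7, -537.7, 231.4]
tool_rot: [3.142, -0.0, -0.882]
force: [0.5, -0.7, -0.1]
width: 42.8
```

apply_moves(
  series=[
    [[-0.01,-0.73,0,0,0,-0.85],[0.01,-0.73,0,0,0,-0.85],[0.03,-0.72,0,0,0,-0.85],[0.05,-0.71,0,0,0,-0.85],[0.07,-0.7,0,0,0,-0.85]],
  ],
)

```text
clock: 2.15
eef_pos: [439.7, -406.4, 231.4]
tool_rot: [3.142, -0.0, -0.437]
force: [0.9, -0.2, -0.4]
width: 42.7
```

apply_moves(
  series=[
    [[0.09,-0.7,0,0,0,-0.85],[0.11,-0.69,0,0,0,-0.85],[0.13,-0.68,0,0,0,-0.85],[0.15,-0.67,0,0,0,-0.85],[0.17,-0.66,0,0,0,-0.85]],
  ],
)

```text
clock: 2.78
eef_pos: [514.9, -251.0, 231.5]
tool_rot: [3.141, -0.0, 0.008]
force: [0.5, 0.1, -0.6]
width: 42.5
```

apply_moves(
  series=[
    [[0.19,-0.65,0,0,0,-0.85],[0.2,-0.63,0,0,0,-0.85],[0.22,-0.62,0,0,0,-0.85],[0.24,-0.61,0,0,0,-0.85],[0.25,-0.6,0,0,0,-0.85]],
  ],
)

```text
clock: 3.4
eef_pos: [540.5, -88.6, 231.5]
tool_rot: [3.141, -0.0, 0.453]
force: [0.8, -0.2, 0.7]
width: 42.7
```

apply_moves(
  series=[
    [[0.27,-0.59,0,0,0,-0.85],[0.28,-0.57,0.18,0,0,-0.85],[0.3,-0.56,0.18,0,0,-0.85],[0.31,-0.54,0.18,0,0,-0.85],[0.32,-0.53,0.18,0,0,-0.85]],
  ],
)

```text
clock: 4.03
eef_pos: [518.6, 67.3, 195.2]
tool_rot: [3.141, -0.0, 0.898]
force: [0.0, -1.1, 0.2]
width: 42.8
```

apply_moves(
  series=[
    [[0.33,-0.51,0.18,0,0,-0.85],[0.34,-0.5,0.18,0,0,-0.85],[0.36,-0.49,0.18,0,0,-0.85],[0.37,-0.47,0.18,0,0,-0.85],[0.38,-0.46,0.18,0,0,-0.85]],
  ],
)

```text
clock: 4.65
eef_pos: [454.4, 203.2, 150.2]
tool_rot: [3.141, -0.0, 1.343]
force: [0.3, 0.7, 0.7]
width: 43.0
```

apply_moves(
  series=[
    [[-0.05,0,0.5,0,0,0],[0,0,0.5,0,0,0],[0,0,0.5,0,0,0],[0,0,0.4,0,0,0],[0,0,0.1,0,0,0]],
  ],
)

```text
clock: 5.28
eef_pos: [453.5, 199.6, 49.4]
tool_rot: [-3.141, 0.001, 1.34]
force: [0.5, -0.5, -0.3]
width: 42.7
```

Run:
```python
from cell import ctrl, viewer
import cv2,numpy as np
from crop import crop
a=viewer.get_image("scene");b=viewer.get_image("top");s=ctrl.read_state()
print(s["eef_pos"],s["qpos"],s["force"])
cv2.imwrite("pics/d.png",np.hstack([crop(a,340,190,80,90,5),crop(b,245,175,78,90,5)]))
```

```text
[453.99884887 199.96897541  50.23921604] [-0.1596491   0.75392824 -0.46926704  2.07337736  0.73142083  0.48204374
  0.15474917] [-0.52343247  0.66431629 -0.02413825]
```

View pics/d.png

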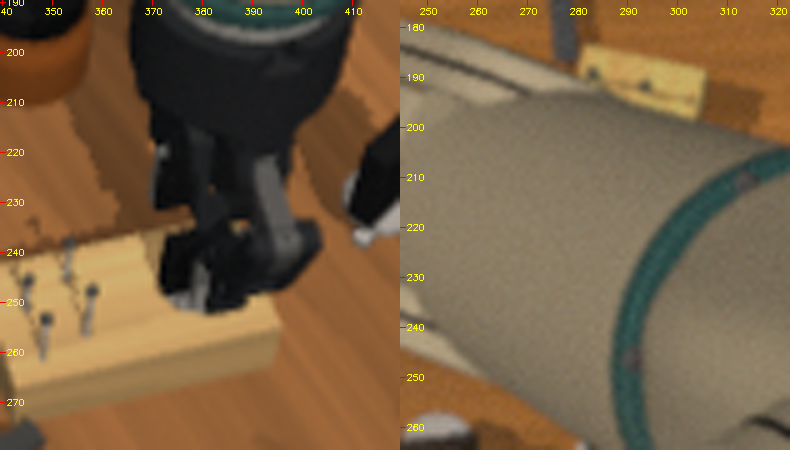

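Scene view: the fingers straddle the key handle at about (377,245). In the top view the wrist hides it. I'll lower 13 mm and close.

apply_moves(
  series=[
    [[0,0,0.16,0,0,0],[0,0,0.1,0,0,0],[0,0,0,0,0,0],[0,0,0,0,0,0],[0,0,0,0,0,0]],
  ],
)

```text
clock: 6.0
eef_pos: [454.1, 200.0, 37.5]
tool_rot: [3.141, -0.0, 1.34]
force: [-0.2, 0.7, -0.2]
width: 42.6
```

apply_moves(
  series=[
    [[0,0,0,0,0,0],[0,0,0,0,0,0],[0,0,0,0,0,0],[0,0,0,0,0,0],[0,0,0,0,0,0]],
  ],
  claw=-1,
)

```text
clock: 6.62
eef_pos: [454.1, 200.0, 37.5]
tool_rot: [3.141, -0.0, 1.34]
force: [-1.1, -1.1, 6.0]
width: 8.9
```

apply_moves(
  series=[
    [[0,0,-0.2,0,0,0],[0,0,-0.4,0,0,0],[0,0,-0.6,0,0,0],[0,0,-0.6,0,0,0],[0,0,-0.6,0,0,0]],
  ],
)

```text
clock: 7.25
eef_pos: [453.6, 199.7, 158.6]
tool_rot: [-3.141, 0.0, 1.34]
force: [0.3, -0.5, -0.2]
width: 9.1
```

Run:
```python
from cell import ctrl, viewer
import cv2,numpy as np
from geo import *
from crop import crop
a=viewer.get_image("scene");s=ctrl.read_state()
print(s["eef_pos"],s["width"],s["force"])
p=proj("scene",s["eef_pos"])[0];print("tcp px",p, "tip expected", proj("scene",s["eef_pos"]-[0,0,22]))
cv2.imwrite("pics/e.png",crop(a,int(p[0])-40,int(p[1])-35,80,65,8))
# refit console w/o doubtful scene corners
K=[("top",(120,-130,111),(533.4,94.9)),("top",(9.6,130,111),(401.7,92.9)),("top",(9.6,-130,111),(514.9,140.2)),("top",(-120,130,30),(374.4,155.4)),("top",(-120,-130,30),(481.7,199.8))]
f=fitpose(K,[650,-150,-.35]);print("console",f.x,f.fun.round(1))
```

```text
[455.32883431 201.03303903 161.73176172] 8.811017433023274 [0.44637417 0.57655218 2.18095995]
tcp px [385.69482477 206.6638895 ] tip expected [[384.26631305 214.07244525]]
console [ 6.56651171e+02 -1.66581674e+02 -4.15743781e-01] [ 1.9 -2.2 -1.1  0.2  1.   0.4 -0.6 -0.1 -0.5  0.5]
```

View pics/e.png

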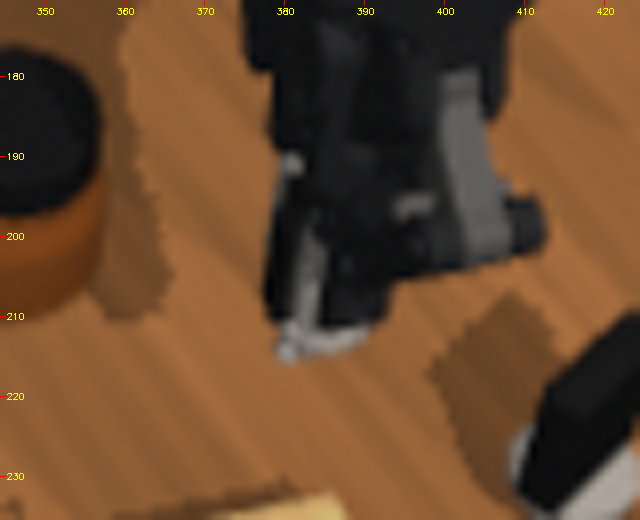

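```bash
cat >> plan.py <<'E'
w,th=-.416,np.radians(32)
px=np.array([np.cos(w)*np.cos(th),np.sin(w)*np.cos(th),np.sin(th)]);py=np.array([-np.sin(w),np.cos(w),0]);pz=np.cross(px,py)
Rs=Ro.from_matrix(np.c_[py,px,-pz])
E
python3 - <<'E'
from plan import *
from cell import ctrl
s=ctrl.read_state();print(s["eef_pos"],s["tool_rot"])
p0,R0=s["eef_pos"],Ro.from_euler("xyz",s["tool_rot"])
S=np.array([608,-108.8,91.5]);p1=S+42*pz
print("target",p1,Rs.as_euler("xyz"),"turn deg",np.degrees((R0.inv()*Rs).magnitude()))
L=line(p0,R0,p1,Rs,15)
L=[(p+[0,0,40*np.sin(np.pi*min(1,k/15))],R) for k,(p,R) in enumerate(L)]
show(rows(L))
E
```

```text
[455.32883431 201.03303903 161.73176172] [ 3.13752759 -0.00322606  1.34068189]
target [587.6415976  -99.80599643 127.11802004] [2.58308729 0.         1.15479633] turn deg 33.478088329496
[[-0.35,0.264,-0.12,-0.352,-0.035,0.115],[-0.347,0.272,-0.102,-0.352,-0.036,0.114],[-0.344,0.278,-0.076,-0.352,-0.035,0.115],[-0.341,0.283,-0.044,-0.353,-0.035,0.114],[-0.337,0.284,-0.007,-0.352,-0.035,0.115]]
[[-0.334,0.283,0.035,-0.352,-0.036,0.114],[-0.33,0.278,0.079,-0.352,-0.035,0.115],[-0.326,0.269,0.124,-0.352,-0.035,0.115],[-0.321,0.259,0.168,-0.352,-0.035,0.114],[-0.318,0.245,0.211,-0.352,-0.036,0.115]]
[[-0.313,0.229,0.249,-0.352,-0.035,0.114],[-0.31,0.214,0.282,-0.353,-0.035,0.115],[-0.306,0.198,0.309,-0.352,-0.035,0.115],[-0.302,0.183,0.33,-0.352,-0.036,0.114],[-0.299,0.171,0.345,-0.352,-0.035,0.115]]
```

apply_moves(
  series=[
    [[-0.35,0.26,-0.12,-0.352,-0.035,0.115],[-0.35,0.27,-0.1,-0.352,-0.035,0.115],[-0.34,0.28,-0.08,-0.352,-0.035,0.115],[-0.34,0.28,-0.04,-0.352,-0.035,0.115],[-0.34,0.28,-0.01,-0.352,-0.035,0.115]],
  ],
)

```text
clock: 7.92
eef_pos: [497.9, 98.1, 180.5]
tool_rot: [2.955, 0.013, 1.278]
force: [0.6, -0.2, -1.4]
width: 8.9
```

apply_moves(
  series=[
    [[-0.33,0.28,0.04,-0.352,-0.035,0.115],[-0.33,0.28,0.08,-0.352,-0.035,0.115],[-0.33,0.27,0.12,-0.352,-0.035,0.115],[-0.32,0.26,0.17,-0.352,-0.035,0.115],[-0.32,0.25,0.21,-0.352,-0.035,0.115]],
  ],
)

```text
clock: 8.55
eef_pos: [541.9, -2.1, 168.9]
tool_rot: [2.77, 0.014, 1.215]
force: [0.8, 0.2, -0.0]
width: 9.3
```

apply_moves(
  series=[
    [[-0.31,0.23,0.25,-0.352,-0.035,0.115],[-0.31,0.21,0.28,-0.352,-0.035,0.115],[-0.31,0.2,0.31,-0.352,-0.035,0.115],[-0.3,0.18,0.33,-0.352,-0.035,0.115],[-0.3,0.17,0.35,-0.352,-0.035,0.115]],
  ],
)

```text
clock: 9.18
eef_pos: [583.6, -98.1, 123.9]
tool_rot: [2.593, 0.006, 1.156]
force: [0.1, -0.9, -0.0]
width: 8.9
```

Run:
```python
from cell import ctrl, viewer
import cv2,numpy as np,time
from geo import *
from crop import crop
from plan import *
for i in range(3): viewer.get_image("top")
a=viewer.get_image("scene");b=viewer.get_image("top");s=ctrl.read_state()
print(s["clock"],s["eef_pos"],s["tool_rot"],s["qpos"])
d,e=s["eef_pos"],Rs.as_euler("xyz")
R=Ro.from_euler("xyz",s["tool_rot"])
tip=d+R.apply([0,0,22])
for n in C: print(n,"tip",proj(n,tip),"bar ends",proj(n,tip+R.apply([0,9,0])),proj(n,tip-R.apply([0,9,0])),"slot",proj(n,np.array([608,-108.8,91.5])))
cv2.imwrite("pics/sc1.png",a);cv2.imwrite("pics/tp1.png",b)
cv2.imwrite("pics/f.png",np.hstack([crop(a,218,115,56,70,7),crop(b,402,115,56,70,7)]))
```

```text
9.425 [583.34399442 -96.98026494 124.33691583] [2.59493156 0.00570716 1.15614235] [ 0.16270175  0.62206737 -0.25169057  2.27153739  2.15892649  0.4417562
 -0.95739172]
scene tip [[251.97954729 147.01012944]] bar ends [[248.13450444 145.62713588]] [[255.79357408 148.38196707]] slot [[245.41190807 151.686406  ]]
top tip [[425.49897547 151.47190816]] bar ends [[427.28911074 147.73883598]] [[423.72340666 155.17460406]] slot [[427.46857851 145.91491661]]
```

View pics/f.png

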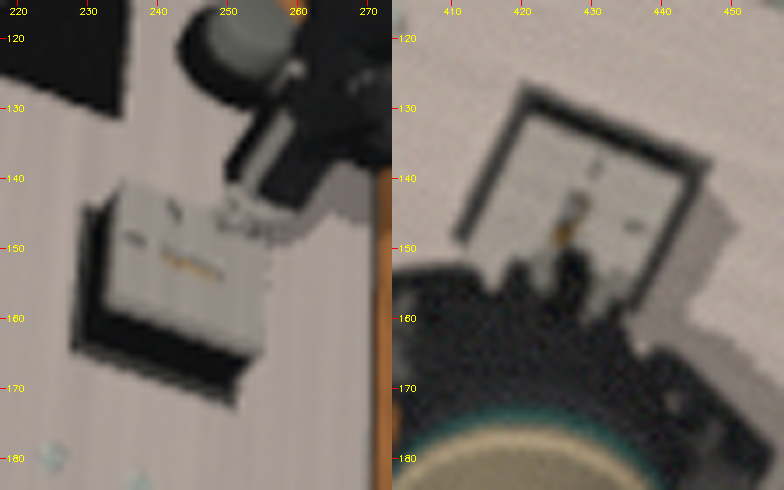

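Scene: the switch slot runs from about (241,150) to (249,154), and the held key's collar and tip are near (252,146). Top: slot from about (429,142) to (426,149), with the key just below it. I'll overlay the predicted key outline to check how it sits in the grip.

```bash
cat > ov.py <<'E'
from geo import *; from plan import *; import cv2
def keypts(p,R,zoff=22,dy=0,dx=0):
    K=lambda x,y,z:p+R.apply([dx+y,dy+x,zoff-z])   # key x->tool y, key y->tool x
    t=np.linspace(0,2*np.pi,40)
    return [[K(x,y,0) for x,y in((9,2.5),(9,-2.5),(-9,-2.5),(-9,2.5),(9,2.5))],[K(x,y,5) for x,y in((9,2.5),(9,-2.5),(-9,-2.5),(-9,2.5),(9,2.5))],
     [K(12.5*np.cos(a),12.5*np.sin(a),14.5) for a in t],[K(x,y,52) for x,y in((14,5),(14,-5),(-14,-5),(-14,5),(14,5))]]
def overlay(img,n,lines,c0,r0,w_,h_,f,cols=((0,0,255),(0,128,255),(0,255,0),(255,0,255),(255,255,0))):
    o=cv2.resize(img[r0:r0+h_,c0:c0+w_],None,fx=f,fy=f,interpolation=cv2.INTER_CUBIC);raw=o.copy()
    for i,l in enumerate(lines):
        q=((proj(n,np.array(l))-[c0,r0]+.5)*f).astype(int);cv2.polylines(o,[q],False,cols[i%5],1)
    return np.hstack([raw,o])
def slotrect(S): return [S+a*10*px+b*3.5*py for a,b in((1,1),(1,-1),(-1,-1),(-1,1),(1,1))]
E
python3 - <<'E'
from ov import *
from cell import ctrl
s=ctrl.read_state();R=Ro.from_euler("xyz",s["tool_rot"]);p=s["eef_pos"]
L=keypts(p,R)+[slotrect(np.array([608,-108.8,91.5]))]
a=cv2.imread("pics/sc1.png");b=cv2.imread("pics/tp1.png")
u=overlay(a,"scene",L,236,132,32,24,12);v=overlay(b,"top",L,410,136,32,24,12)
cv2.imwrite("pics/g.png",np.vstack([u,v]))
E
```

```text
(no output)
```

View pics/g.png

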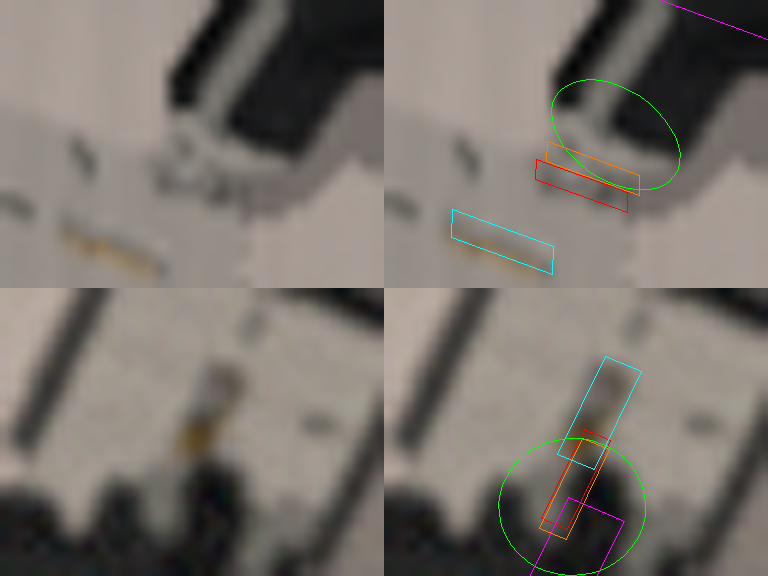

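```bash
cat > go.py <<'E'
from ov import *
from cell import ctrl
S=np.array([608.3,-108.,92.])
def goto(h,n,dx=0,dy=0):
    s=ctrl.read_state();R0=Ro.from_euler("xyz",s["tool_rot"])
    show(rows(line(s["eef_pos"],R0,S+dx*py+dy*px+(22+h)*pz,Rs,n)))
    e=Rs.inv().apply(s["eef_pos"]-S);print("tip rel slot: py %.1f px %.1f h %.1f"%(e[0],e[1],-e[2]-22),s["force"],np.degrees((R0.inv()*Rs).as_rotvec()))
E
python3 -c "
from go import *
goto(4,5)"
```

```text
[[0.0,0.025,0.063,-0.023,0.008,0.008],[0.0,0.024,0.064,-0.022,0.008,0.008],[0.0,0.025,0.063,-0.023,0.008,0.008],[0.001,0.024,0.063,-0.022,0.008,0.008],[-0.0,0.024,0.064,-0.023,0.008,0.008]]
tip rel slot: py -0.0 px -6.0 h 19.9 [-0.64391894  0.56889513 -0.38734297] [-0.67840474  0.23785107  0.23728101]
```

apply_moves(
  series=[
    [[0,0.03,0.08,-0.028,0.01,0.01],[0,0.03,0.08,-0.028,0.01,0.01],[0,0.03,0.08,-0.028,0.01,0.01],[0,0.03,0.08,-0.028,0.01,0.01],[0,0,0,0,0,0]],
  ],
)

```text
clock: 10.05
eef_pos: [596.1, -103.1, 113.4]
tool_rot: [2.582, 0.0, 1.154]
force: [-0.4, -0.2, -0.7]
width: 9.0
```

Run:
```python
from go import *
a=viewer.get_image("scene");b=viewer.get_image("top")
goto(4,5)
s=ctrl.read_state();R=Ro.from_euler("xyz",s["tool_rot"]);p=s["eef_pos"]
L=keypts(p,R)+[slotrect(S)]
cv2.imwrite("pics/sc2.png",a);cv2.imwrite("pics/tp2.png",b)
u=overlay(a,"scene",L,230,130,32,24,12);v=overlay(b,"top",L,412,132,32,24,12)
cv2.imwrite("pics/h.png",np.vstack([u,v]))
```

```text
[[0.001,-0.0,-0.002,0.001,0.001,-0.001],[0.002,-0.001,-0.003,0.002,0.001,-0.001],[0.001,0.0,-0.002,0.001,0.001,-0.0],[0.002,-0.0,-0.002,0.002,0.001,-0.001],[0.001,-0.001,-0.003,0.001,0.0,-0.001]]
tip rel slot: py -0.3 px 0.1 h 3.4 [ 0.33467164  0.33971682 -0.39716089] [ 0.04468407  0.02656896 -0.02394069]
```

View pics/h.png

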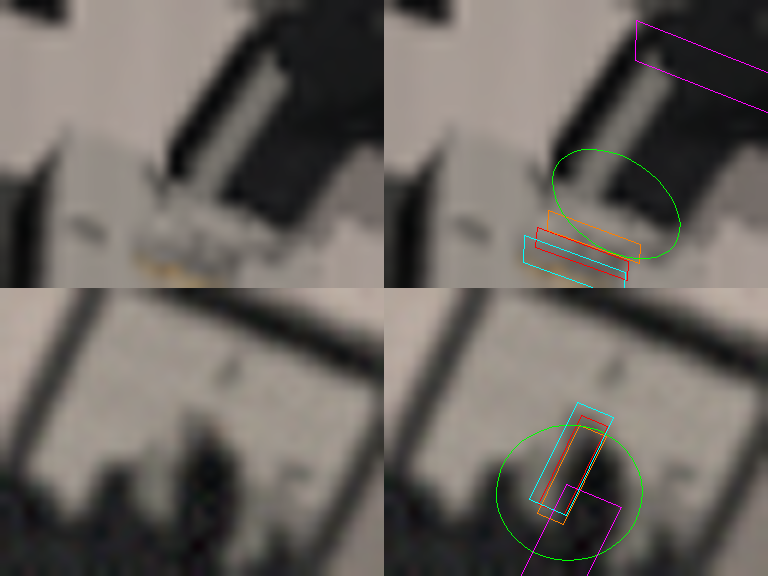

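Scene: the bar sits just above the slot's visible amber floor, at about (243,151). Top: the slot's upper end is just visible above the handle at (428,143). They look aligned to within about a millimetre, so I'll insert gently by feel.

apply_moves(
  series=[
    [[0.005,0,0.02,0,0,0],[0,0,0.02,0,0,0],[0,0,0.02,0,0,0],[0,0,0.02,0,0,0],[0,0,0.02,0,0,0]],
  ],
)

```text
clock: 10.78
eef_pos: [598.6, -103.8, 109.5]
tool_rot: [2.582, 0.0, 1.154]
force: [-0.4, 0.5, -0.7]
width: 8.8
```

```bash
cat > f.py <<'E'
from go import *
s=ctrl.read_state();print("F tool",Rs.inv().apply(s["force"]).round(1),"T",Rs.inv().apply(s["torque"]).round(2),s["clock"],"rotz",np.degrees((Rs.inv()*Ro.from_euler("xyz",s["tool_rot"])).as_rotvec()).round(1),"w",round(s["width"],1),"q7",s["qpos"].round(2))
goto(-8,5)
E
python3 f.py
```

```text
F tool [ 0.3 -0.8  0.3] T [ 0.63  0.03 -0.01] 10.775 rotz [-0.1 -0.   0. ] w 8.8 q7 [ 0.19  0.67 -0.28  2.25  2.21  0.48 -0.99]
[[0.0,-0.001,0.026,0.002,0.001,-0.001],[0.0,-0.001,0.025,0.002,0.001,-0.001],[0.0,-0.001,0.026,0.003,0.0,-0.0],[0.001,-0.001,0.026,0.002,0.001,-0.001],[-0.0,-0.001,0.025,0.002,0.001,-0.001]]
tip rel slot: py -0.0 px 0.3 h -1.6 [-0.39371292  0.49224819 -0.69987259] [ 0.06587164  0.02393614 -0.02327662]
```

apply_moves(
  series=[
    [[0,0,0.02,0,0,0],[0,0,0.02,0,0,0],[0,0,0.02,0,0,0],[0,0,0,0,0,0],[0,0,0,0,0,0]],
  ],
)

```text
clock: 11.4
eef_pos: [600.0, -104.4, 107.0]
tool_rot: [2.582, 0.0, 1.154]
force: [0.4, 0.0, -0.6]
width: 8.8
```

```bash
python3 f.py
```

```text
F tool [0.2 0.  0.7] T [ 0.62 -0.01  0.  ] 11.4 rotz [-0.1 -0.   0. ] w 8.8 q7 [ 0.2   0.68 -0.28  2.25  2.22  0.48 -0.99]
[[0.0,-0.001,0.014,0.002,0.001,-0.001],[0.0,-0.001,0.014,0.002,0.0,-0.0],[0.0,-0.001,0.014,0.003,0.001,-0.001],[0.0,-0.001,0.014,0.002,0.001,-0.001],[0.0,-0.001,0.014,0.002,0.001,-0.0]]
tip rel slot: py -0.0 px 0.3 h -4.5 [ 0.42782219  0.00067173 -0.62025638] [ 0.06594368  0.02235178 -0.01987947]
```

apply_moves(
  series=[
    [[0,0,0.02,0,0,0],[0,0,0.02,0,0,0],[0,0,0.01,0,0,0],[0,0,0,0,0,0],[0,0,0,0,0,0]],
  ],
)

```text
clock: 12.02
eef_pos: [601.2, -105.0, 104.9]
tool_rot: [2.582, 0.0, 1.154]
force: [-1.2, -0.6, 0.2]
width: 8.7
```

```bash
python3 f.py
```

```text
F tool [-1.1 -0.6 -0.6] T [ 0.57 -0.05  0.03] 12.025 rotz [-0.1 -0.   0. ] w 8.7 q7 [ 0.2   0.68 -0.28  2.24  2.22  0.48 -1.  ]
[[0.0,-0.001,0.004,0.002,0.001,-0.001],[0.001,-0.001,0.004,0.002,0.001,-0.001],[-0.0,-0.001,0.004,0.003,0.001,-0.0],[0.0,-0.001,0.004,0.002,0.001,-0.001],[0.001,-0.001,0.004,0.002,0.0,-0.001]]
tip rel slot: py -0.1 px 0.3 h -7.0 [-1.24525672 -0.61899361  0.19734704] [ 0.06600685  0.02644396 -0.02367782]
```

apply_moves(
  series=[
    [[0,0,0.02,0,0,0],[0,0,0.02,0,0,0],[0,0,0.01,0,0,0],[0,0,0,0,0,0],[0,0,0,0,0,0]],
  ],
)

```text
clock: 12.65
eef_pos: [602.4, -105.4, 102.9]
tool_rot: [2.582, 0.0, 1.154]
force: [-1.5, -0.6, 2.1]
width: 9.4
```

```bash
python3 f.py
```

```text
F tool [-1.2  0.2 -2.3] T [ 0.61 -0.06  0.03] 12.65 rotz [-0.1 -0.   0. ] w 9.4 q7 [ 0.2   0.69 -0.28  2.24  2.23  0.49 -1.  ]
[[0.0,-0.001,-0.005,0.002,0.001,-0.001],[0.0,-0.001,-0.006,0.003,0.0,-0.0],[0.0,-0.002,-0.005,0.002,0.001,-0.001],[0.0,-0.001,-0.006,0.003,0.001,-0.001],[0.001,-0.001,-0.005,0.002,0.0,-0.001]]
tip rel slot: py -0.0 px 0.3 h -9.4 [-1.48882397 -0.64476152  2.07906879] [ 0.07300694  0.01997044 -0.02214833]
```

apply_moves(
  series=[
    [[-0.005,0,0.02,0,0,0],[0,0,0.02,0,0,0],[0,0,0.02,0,0,0],[0,0,0.02,0,0,0],[0,0,0.01,0,0,0]],
  ],
)

```text
clock: 13.28
eef_pos: [604.6, -106.4, 99.0]
tool_rot: [2.582, -0.0, 1.155]
force: [-2.4, 1.9, 5.4]
width: 8.8
```

```bash
python3 f.py
```

```text
F tool [ 0.8  0.3 -6.2] T [ 0.6   0.08 -0.01] 13.275 rotz [-0.1 -0.   0. ] w 8.8 q7 [ 0.21  0.7  -0.29  2.24  2.24  0.49 -1.  ]
[[0.0,-0.001,-0.024,0.002,0.0,-0.0],[0.001,-0.001,-0.024,0.003,0.0,-0.001],[-0.0,-0.001,-0.023,0.002,0.0,-0.0],[0.0,-0.001,-0.024,0.002,0.001,-0.001],[0.001,-0.002,-0.024,0.003,-0.0,0.0]]
tip rel slot: py -0.1 px 0.3 h -14.0 [-2.43761457  1.90820414  5.44332845] [ 0.07098018  0.0040967  -0.01162866]
```

apply_moves(
  series=[
    [[0,0,0.01,0,0,0],[0,0,0.01,0,0,0],[0,0,0.01,0,0,0],[0,0,0,0,0,0],[0,0,0,0,0,0]],
  ],
)

```text
clock: 13.9
eef_pos: [604.9, -106.6, 98.5]
tool_rot: [2.581, -0.0, 1.155]
force: [-6.8, 2.5, 13.7]
width: 8.8
```

```bash
python3 f.py
```

```text
F tool [ -0.5   1.1 -15.4] T [ 0.54 -0.17  0.01] 13.9 rotz [-0.1  0.  -0. ] w 8.8 q7 [ 0.21  0.7  -0.29  2.24  2.24  0.49 -1.  ]
[[0.0,-0.001,-0.026,0.004,-0.0,0.0],[0.0,-0.001,-0.026,0.003,-0.0,0.0],[0.001,-0.002,-0.027,0.004,-0.001,0.0],[-0.0,-0.001,-0.026,0.003,0.0,0.001],[0.0,-0.001,-0.026,0.004,0.0,-0.0]]
tip rel slot: py -0.1 px 0.3 h -14.6 [-6.84693684  2.50714272 13.66739174] [ 0.10752859 -0.00542693  0.00455151]
```

apply_moves(
  series=[
    [[0,0,-0.02,0,0,0],[0,0,0,0,0,0.8],[0,0,0,0,0,0.8],[0,0,0,0,0,0.8],[0,0,0,0,0,0.8]],
  ],
)

```text
clock: 14.52
eef_pos: [605.0, -106.2, 98.9]
tool_rot: [2.607, -0.177, 0.866]
force: [-3.3, 2.8, 7.6]
width: 9.3
```

```bash
python3 f.py
```

```text
F tool [ 1.2  0.5 -8.7] T [ 0.47  0.11 -0.08] 14.525 rotz [-0.1  0.  19.3] w 9.3 q7 [ 0.27  0.71 -0.39  2.23  2.17  0.54 -1.26]
[[-0.002,-0.001,-0.025,0.003,-0.002,-0.645],[-0.002,-0.002,-0.025,0.003,-0.001,-0.644],[-0.001,-0.001,-0.025,0.003,-0.002,-0.645],[-0.002,-0.002,-0.024,0.003,-0.001,-0.644],[-0.001,-0.002,-0.025,0.003,-0.002,-0.645]]
tip rel slot: py 0.3 px 0.5 h -14.2 [-3.34045915  2.825105    7.63702745] [  0.09135037  -0.04722715 -19.3378137 ]
```

apply_moves(
  series=[
    [[0,0,0,0,0,0.9],[0,0,0,0,0,0.9],[0,0,0,0,0,0.9],[0,0,0,0,0,0.9],[0,0,0,0,0,0.9]],
  ],
)

```text
clock: 15.15
eef_pos: [604.8, -106.4, 98.8]
tool_rot: [2.733, -0.395, 0.428]
force: [-3.8, 3.1, 8.0]
width: 9.2
```

```bash
python3 f.py
```

```text
F tool [ 1.3  0.2 -9.3] T [ 0.57  0.07 -0.09] 15.15 rotz [-0.1  0.  46.4] w 9.2 q7 [ 0.36  0.74 -0.52  2.23  2.1   0.62 -1.63]
[[-0.001,-0.001,-0.025,0.003,-0.001,-1.546],[-0.001,-0.001,-0.025,0.002,-0.002,-1.545],[-0.0,-0.001,-0.024,0.003,-0.001,-1.546],[-0.001,-0.001,-0.025,0.002,-0.001,-1.545],[0.0,-0.001,-0.025,0.003,-0.001,-1.546]]
tip rel slot: py 0.0 px 0.3 h -14.2 [-3.80638325  3.10422249  7.95831483] [ 7.63888698e-02 -3.80633754e-02 -4.63673022e+01]
```

Good, about 46° measured. On towards the stop.

apply_moves(
  series=[
    [[0,0,0,0,0,0.9],[0,0,0,0,0,0.9],[0,0,0,0,0,0.9],[0,0,0,0,0,0.9],[0,0,0,0,0,0.5]],
  ],
)

```text
clock: 15.78
eef_pos: [604.5, -106.5, 98.6]
tool_rot: [2.94, -0.525, -0.029]
force: [-4.6, 1.7, 6.6]
width: 8.8
```

```bash
python3 f.py
```

```text
F tool [-0.3 -0.6 -8.2] T [ 0.62 -0.06  0.  ] 15.775 rotz [-0.1  0.  70.9] w 8.8 q7 [ 0.43  0.77 -0.63  2.23  2.05  0.69 -1.99]
[[0.0,-0.001,-0.025,0.002,-0.001,-2.364],[0.001,-0.0,-0.025,0.002,-0.001,-2.364],[0.0,-0.001,-0.025,0.001,-0.001,-2.364],[0.001,-0.001,-0.025,0.002,-0.001,-2.364],[0.001,0.0,-0.025,0.002,-0.0,-2.364]]
tip rel slot: py -0.2 px 0.0 h -14.2 [-4.59018426  1.74302164  6.62774011] [ 5.31323871e-02 -2.55719001e-02 -7.09203975e+01]
```

apply_moves(
  series=[
    [[0,0,0,0,0,0.4],[0,0,0,0,0,0.4],[0,0,0,0,0,0],[0,0,0,0,0,0],[0,0,0,0,0,0]],
  ],
)

```text
clock: 16.4
eef_pos: [604.4, -106.5, 98.6]
tool_rot: [2.987, -0.54, -0.122]
force: [-4.1, 1.9, 6.7]
width: 9.1
```

```bash
python3 f.py
```

```text
F tool [ 0.1 -0.3 -8.1] T [ 0.58 -0.05 -0.06] 16.4 rotz [-0.   0.  75.6] w 9.1 q7 [ 0.45  0.77 -0.65  2.23  2.04  0.7  -2.06]
[[0.0,-0.001,-0.025,0.002,-0.001,-2.52],[0.001,-0.0,-0.025,0.001,-0.0,-2.52],[0.001,-0.001,-0.025,0.002,-0.001,-2.52],[0.001,-0.0,-0.025,0.002,-0.001,-2.52],[0.001,-0.0,-0.025,0.001,-0.0,-2.52]]
tip rel slot: py -0.2 px -0.0 h -14.2 [-4.12683399  1.94377736  6.6525164 ] [ 4.97223391e-02 -2.01513265e-02 -7.55976528e+01]
```

apply_moves(
  series=[
    [[0,0,0,0,0,0.3],[0,0,0,0,0,0.3],[0,0,0,0,0,0],[0,0,0,0,0,0],[0,0,0,0,0,0]],
  ],
)

```text
clock: 17.02
eef_pos: [604.5, -106.5, 98.6]
tool_rot: [3.024, -0.548, -0.194]
force: [-5.0, 1.0, 7.5]
width: 9.3
```

```bash
python3 f.py
```

```text
F tool [-1.1 -0.2 -9. ] T [ 0.67 -0.04 -0.1 ] 17.025 rotz [-0.1  0.  79.2] w 9.3 q7 [ 0.45  0.78 -0.67  2.23  2.03  0.71 -2.11]
[[0.0,-0.001,-0.025,0.002,-0.001,-2.639],[0.0,-0.001,-0.025,0.002,-0.001,-2.64],[0.001,-0.0,-0.025,0.002,-0.001,-2.639],[0.001,-0.001,-0.025,0.001,-0.001,-2.64],[0.0,-0.0,-0.025,0.002,-0.001,-2.639]]
tip rel slot: py -0.2 px 0.0 h -14.2 [-4.96004852  1.03691233  7.47353489] [ 5.61778793e-02 -2.80218869e-02 -7.91834085e+01]
```

apply_moves(
  series=[
    [[0,0,0,0,0,0.4],[0,0,0,0,0,0.4],[0,0,0,0,0,0],[0,0,0,0,0,0],[0,0,0,0,0,0]],
  ],
)

```text
clock: 17.65
eef_pos: [604.4, -106.5, 98.6]
tool_rot: [3.075, -0.556, -0.291]
force: [-4.3, 1.8, 6.7]
width: 9.1
```

```bash
python3 f.py
```

```text
F tool [-0.1 -0.4 -8.2] T [ 0.67 -0.11 -0.29] 17.65 rotz [-0.1  0.  83.9] w 9.1 q7 [ 0.47  0.78 -0.69  2.23  2.03  0.73 -2.18]
[[0.0,-0.001,-0.025,0.002,-0.001,-2.798],[0.0,-0.001,-0.025,0.002,-0.002,-2.797],[0.001,-0.0,-0.024,0.002,-0.001,-2.798],[0.001,-0.0,-0.025,0.002,-0.001,-2.798],[0.001,-0.001,-0.025,0.002,-0.001,-2.797]]
tip rel slot: py -0.2 px -0.0 h -14.2 [-4.33638254  1.82751119  6.70561728] [ 6.06091897e-02 -3.84807769e-02 -8.39293608e+01]
```

apply_moves(
  series=[
    [[0,0,0,0,0,0.3],[0,0,0,0,0,0.2],[0,0,0,0,0,0],[0,0,0,0,0,0],[0,0,0,0,0,0]],
  ],
)

```text
clock: 18.27
eef_pos: [604.5, -106.5, 98.6]
tool_rot: [3.108, -0.559, -0.352]
force: [-4.5, 1.6, 6.8]
width: 9.0
```

```bash
python3 f.py
```

```text
F tool [-0.4 -0.5 -8.3] T [ 0.6  -0.09 -0.58] 18.275 rotz [-0.1  0.  86.9] w 9.0 q7 [ 0.47  0.79 -0.7   2.23  2.02  0.73 -2.23]
[[0.0,-0.001,-0.025,0.002,-0.002,-2.896],[0.0,-0.0,-0.024,0.002,-0.001,-2.897],[0.001,-0.0,-0.025,0.002,-0.002,-2.896],[0.0,-0.001,-0.025,0.002,-0.002,-2.897],[0.001,-0.0,-0.025,0.002,-0.001,-2.896]]
tip rel slot: py -0.1 px 0.0 h -14.2 [-4.52539402  1.58263484  6.76497818] [ 5.88488187e-02 -4.95685089e-02 -8.68939051e+01]
```

The torque has climbed to 0.58 N m against a hard stop, so the rotor is at on. Next: relax the twist, let the spring lift the key about 3 mm, then open.

apply_moves(
  series=[
    [[0,0,0,0,0,-0.4],[0,0,0,0,0,-0.4],[0,0,-0.02,0,0,0],[0,0,-0.02,0,0,0],[0,0,-0.01,0,0,0]],
  ],
)

```text
clock: 18.9
eef_pos: [603.9, -106.0, 99.6]
tool_rot: [3.058, -0.553, -0.257]
force: [4.5, 1.5, -8.2]
width: 9.1
```

```bash
python3 f.py
```

```text
F tool [ 3.2 -1.4  8.8] T [ 0.85  0.67 -0.21] 18.9 rotz [ 0.   0.  82.3] w 9.1 q7 [ 0.46  0.78 -0.68  2.23  2.02  0.72 -2.15]
[[0.0,0.0,-0.02,-0.001,-0.0,-2.742],[0.001,0.001,-0.02,-0.001,-0.0,-2.742],[-0.0,-0.0,-0.019,-0.001,-0.001,-2.743],[0.0,0.0,-0.02,-0.001,-0.0,-2.742],[-0.0,0.001,-0.02,-0.002,-0.0,-2.742]]
tip rel slot: py 0.0 px -0.1 h -13.0 [ 4.48138744  1.49914587 -8.1895623 ] [-3.45431780e-02 -6.75722910e-03 -8.22660451e+01]
```

The bar is caught under the face plate: lifting now meets about 9 N. I'll ease off and let go.

apply_moves(
  series=[
    [[0,0,0.02,0,0,-0.2],[0,0,0,0,0,0],[0,0,0,0,0,0],[0,0,0,0,0,0],[0,0,0,0,0,0]],
  ],
)

```text
clock: 19.52
eef_pos: [603.8, -106.1, 99.7]
tool_rot: [3.044, -0.551, -0.232]
force: [-0.6, 2.2, -1.4]
width: 9.0
```

```bash
python3 f.py
```

```text
F tool [ 1.8 -2.   0.4] T [ 1.1   0.61 -0.11] 19.525 rotz [-0.  0. 81.] w 9.0 q7 [ 0.46  0.78 -0.67  2.23  2.03  0.72 -2.14]
[[0.0,-0.0,-0.02,0.001,-0.001,-2.7],[0.001,0.0,-0.019,0.0,-0.001,-2.701],[-0.0,-0.0,-0.02,0.001,-0.001,-2.7],[0.0,0.0,-0.02,0.001,-0.001,-2.7],[0.0,0.0,-0.019,0.001,-0.001,-2.701]]
tip rel slot: py -0.0 px -0.1 h -12.9 [-0.59938127  2.208791   -1.42872317] [ 2.02306243e-02 -3.14790186e-02 -8.10107807e+01]
```

apply_moves(
  series=[
    [[0,0,0,0,0,0],[0,0,0,0,0,0],[0,0,0,0,0,0],[0,0,0,0,0,0],[0,0,0,0,0,0]],
  ],
  claw=-0.2,
)

```text
clock: 20.15
eef_pos: [604.1, -106.6, 99.8]
tool_rot: [3.044, -0.552, -0.232]
force: [-0.5, -0.6, 1.3]
width: 34.3
```

```bash
python3 f.py
```

```text
F tool [-0.7  0.5 -1.2] T [ 0.58  0.06 -0.01] 20.15 rotz [-0.1  0.  81. ] w 34.3 q7 [ 0.46  0.78 -0.67  2.23  2.03  0.72 -2.14]
[[-0.001,-0.002,-0.02,0.003,-0.001,-2.701],[-0.001,-0.002,-0.02,0.003,-0.001,-2.701],[-0.0,-0.002,-0.02,0.003,-0.001,-2.701],[0.0,-0.002,-0.02,0.003,-0.0,-2.701],[0.002,-0.002,-0.02,0.003,-0.001,-2.701]]
tip rel slot: py -0.4 px 0.4 h -13.0 [-0.4545547  -0.60755177  1.28918907] [ 9.05501771e-02 -2.51691029e-02 -8.10295436e+01]
```

Released. Now retreat along the key's axis.

apply_moves(
  series=[
    [[0,0,-0.2,0,0,0],[0,0,-0.5,0,0,0],[0,0,-0.8,0,0,0],[0,0,-0.8,0,0,0],[0,0,-0.8,0,0,0]],
  ],
)

```text
clock: 20.78
eef_pos: [527.7, -72.5, 232.5]
tool_rot: [3.044, -0.552, -0.231]
force: [-0.4, 0.3, 0.2]
width: 34.2
```

Run:
```python
from go import *
from crop import crop
a=viewer.get_image("scene");b=viewer.get_image("top")
print(ctrl.read_state()["eef_pos"],ctrl.read_state()["clock"])
a0=cv2.imread("pics/scene0.png")
cv2.imwrite("pics/i.png",np.vstack([np.hstack([crop(a,222,122,40,40,9),crop(b,404,118,40,40,9)]),cv2.resize(a,(384,240))[:, :384] if 0 else np.hstack([cv2.resize(a,(360,225)),cv2.resize(b,(360,225))])]))
for n,l in(("scene","dish"),("scene","jar"),("scene","bench_file")):
    print(l,[(round(d["location"][0]*640),round(d["location"][1]*400),round(d["score"],2)) for d in viewer.find_in(n,l)[:1]])
```

```text
[528.59797317 -71.71592985 235.15675399] 20.875
dish [(429, 323, 0.73)]
jar [(347, 195, 0.86)]
bench_file [(300, 301, 0.79)]
```

View pics/i.png

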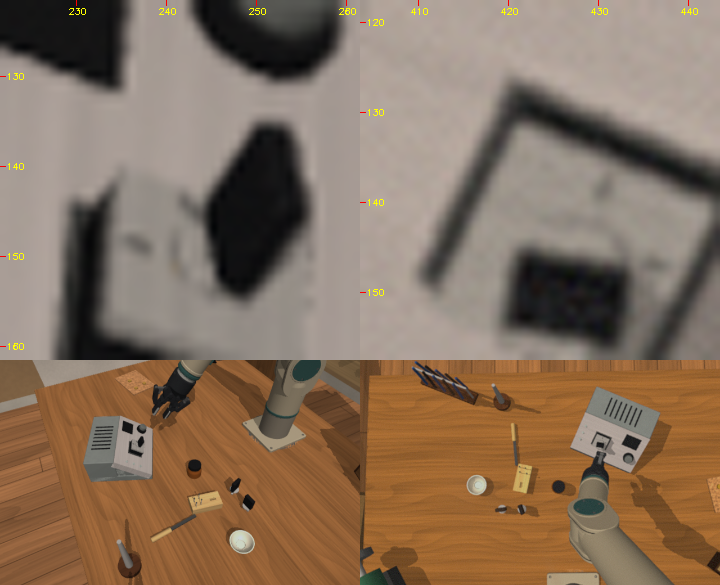

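The picture shows the key upright in the switch, with its handle turned about 74° clockwise: the top-view edge runs from (421,145) to (433,147.5). The gripper is clear, and the dish, jar and file are where they were.

```bash
python3 -c "
from cell import ctrl
s=ctrl.read_state();print(s['force'],s['clock']);print(ctrl.finish_job())"
```

```text
[ 0.48126027 -0.63701004 -0.84053981] 21.025
the job is handed in; nothing more can be done
None
```

The job is handed in after about 21 s of robot time. The small key is out of the bur block, in the key switch, turned to on and let go.

- **Pushed in:** the spring was felt at about 9 mm. The collar stopped at about 14.6 mm, where the push had risen to 15 N.
- **Turned to on:** I turned clockwise until the torque rose to 0.58 N m against the hard stop, far above the rotor's 0.05 N m friction. That took more turn at the tool (stop felt near 80°) than the roughly 74.5° expected. I put the difference down to give in the grip and small yaw errors.
- **Locked:** lifting gently met about 9 N of resistance, so the bar is caught under the face plate.
- **Last picture:** after release the handle stands turned about 74°, which matches on. The gripper is well clear, and the dish, jar and file were found within about 2 pixels of where they started.

No check failed. The rotor angle itself could not be read, so on is judged from the torque and the handle's angle.

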